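Draw the bombilla and hold it level over the saucer

ROBOT

A 6-joint arm with a two-finger parallel gripper is mounted at the origin on the work surface. World frame = base frame: x ahead of the robot, y to its left, z up, the work surface at z = 0. Lengths are in m, angles in rad, forces in N, time in s.
With the tool pointing down it reaches from about 0.325 to 0.85 m from the base axis. Payload 15.5 kg.
Tool frame: the origin (TCP) lies at the very end of the fingers, on their centre line; the grasp point (between the pads) lies 19 mm behind it; y points along the fingers, z is the direction in which the jaws open and shut, and the axes are right-handed (so a half turn about y gives the same grasp; the last joint's range is limited). The gripper opens to 91 mm and grips with 3 to 60 N. Pads are 32 mm wide; open, the fingers measure 118 mm over their backs; the gripper's body (76 mm by 178 mm) begins 60 mm behind the grasp point.
Start: joints at [-1.27, 0.494, 1.345, -0, 1.302, -0.096], TCP at [0.241, -0.577, 0.214] pointing down, gripper open.
Joint ranges: [-2.91, 2.91], [-0.82, 2.16], [0.22, 2.67], [-1.22, 4.37], [0.12, 2.79], [-3.08, 3.08]. Speed limits (rad/s): [1.89, 1.89, 2.57, 3.01, 3.01, 3.01].

INTERFACE

Orientations are given as a unit quaternion [x, y, z, w].
In Python, from plant import manip, get_image, camera_info, workorder, outline_of, pinpoint gives the robot as it stands.
- The arm moves only by the tool step_arm, never from a script. Its argument "deltas" is one flat list of numbers, 6 for each row, row after row: the shift along the tool's x, y, z in units of 30 mm (1.0 is 30 mm), then the turn, a rotation vector about the tool's x, y, z in units of 5 degrees (1.0 is 5 degrees). A call has 1 to 8 rows; each row is the pose to reach, as a shift and turn from the pose commanded when the call began, along the tool's axes at that moment; what a row does not reach only later rows make up. A row lasts 1/10 s, in which the tool goes at most 50 mm and 8.59 degrees, less where a joint would pass 70% of its speed; a pose out of reach is approached as far as the arm can. A call with a gripper value outside its range is refused whole. "claw" is the opening in per cent of the stroke, from 0 (shut) to 100 (fully open), set as the call begins (left out, the last holds). The fingers move at their own pace and stop on an object; the grip force is fixed at half the most. Time passes only in rows, so rows that repeat a pose let the fingers close. It gives the time, the measured TCP pose, the force and the opening at its end, in the units of the state.
- manip.state(): the state, without advancing time (a new reading comes with each control period).
- get_image(name): name is "side" or "top"; returns the picture (384x512x3 uint8, red, green, blue); there is no depth.
- camera_info(name): a dict with "intrinsics" (3x3 intrinsics, pixels), "rvec" (rotation vector, rad) and "tvec" (3), from world to camera coordinates, as OpenCV has them. Camera axes: x right, y down, z forward; pixel columns grow to the right and rows downward; lengths in m; the calibration is good to about 2 mm. A picture is of the moment at which its call begins. camera_info takes no time and is no camera call.
- workorder.close_job(): hands the job in, once; it reports no verdict.
Trained networks look in the newest picture that a camera, given by its name, has taken for a name from the list of things; names that differ only in an ending like _2 or _b are one class to them, and where a whole thing is asked for, a point or a joint stands for the part that bears it (a point fixed in the world has none). Each returns a list of dicts, best first, with "conf" (0 to 1); they miss things now and then, are a little off and sometimes report something else, mostly with a low value. They report only what shows in the picture. A call takes as long as a camera call.
- outline_of(camera, query): "mask" (384x512 bool, what is visible of it) and "rect" ([left, top, right, bottom] in pixels, round what is visible of it).
- pinpoint(camera, query): "location" ([column, row] in pixels: a listed point, or the origin of a listed thing).
The state is a dict: "time_s": time; "joint_pos": joint angles; "qvel": joint speeds; "joint_efforts": joint torques, N m; "ee_pos": TCP position; "orientation": TCP orientation; "force": force on the tool from outside, world axes, zero at the start; "torque": the same for the moment, N m; "opening": opening from 0.0 (shut) to 1.0 (fully open).
Only numpy, scipy, OpenCV 4.12 (cv2) and the standard library are available. Lean on these libraries where they do the work, as an engineer would, in place of code of your own. Each camera call takes 0.05 s, during which the arm holds its last target.

TASK

Draw the bombilla with the red sleeve up out of its wooden stand, turn it over on its side until it is nearly level (no more than about 20 degrees off level), and hold it up with its strainer end over the saucer so that it can drip off. All of it must be at least 10 cm above the shelf, and you finish still holding it there in the gripper, keeping still. Leave the other two bombillas in the stand, and the saucer, mate cup, sugar pot and canister where they are.

Things in the scene. Friction and masses are not known exactly. Their poses are not given: they have to be found in the camera images.
- bombilla_red: steel straw 198 mm long, 45-75 g, standing loose in a well of the stand, upright within 4 deg. Origin: centre of its foot; z runs up it to the mouthpiece. From the foot: strainer 20 mm across to 45 mm, tapered to 56 mm; 8 mm tube; red square sleeve 14 x 14 mm (flats face its x and y) from 127 to 183 mm, the place to grip; mouthpiece 10 x 5 mm to 198 mm. Turns in its well if gripped askew.
- bombilla_red_strainer (a point): point on the axis in the middle of the red-sleeved bombilla's strainer, 25 mm from its foot
- bombilla_red_sleeve (a point): point on the axis in the middle of the red sleeve, 155 mm from the foot; at the start about 167 mm above the shelf
- bombilla_red_mouth (a point): end of the red-sleeved bombilla's mouthpiece, 198 mm from its foot
- bombilla_green: the same bombilla with a green sleeve, in another well of the stand; leave it there. Origin at its foot.
- bombilla_blue: the same bombilla with a blue sleeve, in another well of the stand; leave it there. Origin at its foot.
- stand: dark wooden block fixed to the shelf, 56 mm along its x, 206 mm along its y, 72 mm high, origin at the centre of its underside; three square wells 23 mm wide, 60 mm deep (floors 12 mm above the shelf), open at the top, in a row along its y axis at -70, 0 and +70 mm. One bombilla in each, in any order.
- saucer: white ceramic saucer, 130 mm across, 20 mm high, lying on the shelf; origin at the centre of its underside
- mate_cup: orange silicone mate cup, 88 mm across, 92 mm high, at the back of the shelf, origin under its centre; leave alone
- sugar_pot: blue enamel sugar pot with white lid and ball knob, 96 mm across, 94 mm high, at the back, origin under its centre; leave alone
- canister: green tin with steel twist top, 96 mm across, 133 mm high, at the back, origin under its centre; leave alone

How it is judged:
By the outcome, as a careful person would: the job done as asked, in the order asked, and still so for the second after the job is handed in, while the arm keeps its last pose, push and grip.
It also fails if it takes over 38 s, if anything falls off the work surface, if the arm or the gripper's body presses on something with over 40 N, if the wrist force passes 120 N, or if a joint passes its speed limit or range.

## Working session

There is one attempt and no reset: what is moved stays moved. The work goes in short steps, Python scripts to look and compute and a tool call to move; the robot and the scene stay as the last step left them, time stands still between calls to the robot, and variables do not carry over. Pictures are saved under pics/ and viewed, and the job is handed in when it is done.

Besides the shell and the picture viewer there is one more tool, called after ">>>" as name(argument=value, ...) on one line, values as JSON. step_arm: Moves the arm, as the interface text tells. Its arguments: {"type":"object","properties":{"deltas":{"type":"array"},"claw":{"type":"number"}},"required":["deltas"]}

```bash
mkdir -p pics; ls
python3 - <<'E'
from plant import manip,get_image,camera_info,outline_of,pinpoint
import cv2,numpy as np
s=manip.state();print({k:np.round(v,4) for k,v in s.items()})
for c in("side","top"):
    im=get_image(c);cv2.imwrite(f"pics/{c}0.png",im[:,:,::-1])
    i=camera_info(c);R=cv2.Rodrigues(np.array(i["rvec"]))[0];print(c,i["intrinsics"],"pos",-R.T@np.array(i["tvec"]).ravel(),"fwd",R[2])
    for q in("bombilla_red_sleeve","bombilla_red_mouth","bombilla_red","saucer","stand","bombilla_green","bombilla_blue"):
        print(q,[(np.round(d["location"],1),round(d["conf"],2)) for d in pinpoint(c,q)][:3])
E
```

```text
pics
{'time_s': np.float64(0.0), 'joint_pos': array([-1.2705,  0.4942,  1.3461,  0.    ,  1.3024, -0.0955]), 'qvel': array([ 0.0001,  0.0002, -0.0003,  0.0009,  0.002 ,  0.0011]), 'joint_efforts': array([ 1.90000e-03, -8.78822e+01, -3.81853e+01,  7.09000e-02,
        5.31000e-02, -1.00000e-04]), 'ee_pos': array([ 0.2409, -0.5763,  0.2133]), 'orientation': array([-0.1391,  0.6937, -0.6929,  0.139 ]), 'force': array([ 0.1658, -0.1569, -0.168 ]), 'torque': array([-0.0512, -0.0409, -0.011 ]), 'opening': np.float64(0.9979)}
side [[418.02521448   0.         253.83014652]
 [  0.         418.02521448 202.36936471]
 [  0.           0.           1.        ]] pos [0.42317499 0.54148656 0.74443808] fwd [ 0.23291576 -0.67186101 -0.70310243]
bombilla_red_sleeve [(array([290.5, 296.8]), 0.58), (array([311.5, 225.9]), 0.15)]
bombilla_red_mouth [(array([298.8, 280.6]), 0.57)]
bombilla_red [(array([287.3, 343.1]), 0.62)]
saucer [(array([311.6, 223.1]), 0.69)]
stand [(array([280.1, 346.9]), 0.83)]
bombilla_green [(array([274.2, 376.2]), 0.94)]
bombilla_blue [(array([297.6, 312.5]), 0.72)]
top [[461.42259384   0.         256.52011876]
 [  0.         461.42259384 199.18613665]
 [  0.           0.           1.        ]] pos [ 0.49647141 -0.0152932   1.09537218] fwd [ 0.09415359  0.01846845 -0.99538637]
bombilla_red_sleeve [(array([175. , 250.8]), 0.64)]
bombilla_red_mouth [(array([166.6, 250.7]), 0.46)]
bombilla_red [(array([186.9, 250.1]), 0.5)]
saucer [(array([325.1, 233.4]), 0.6)]
stand [(array([189. , 250.2]), 0.77)]
bombilla_green [(array([157.3, 250.7]), 0.71)]
bombilla_blue [(array([215. , 253.5]), 0.55)]
```

View pics/side0.png

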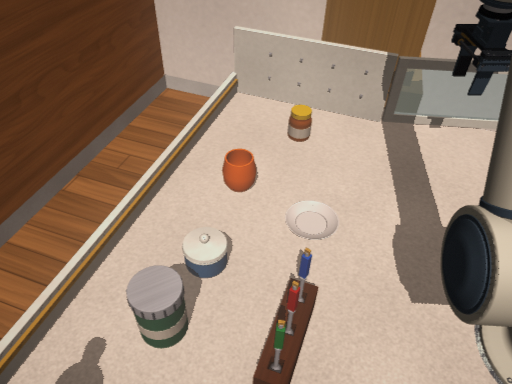

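View pics/top0.png

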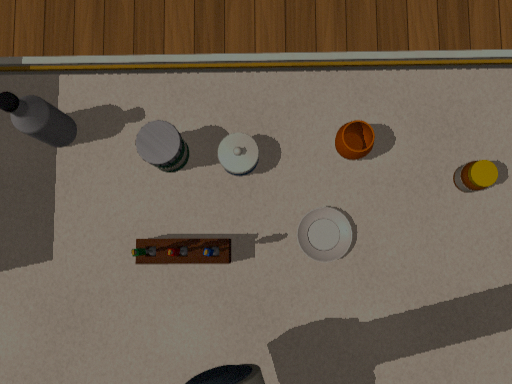

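```bash
cat > h.py <<'E'
from plant import manip,get_image,camera_info,outline_of,pinpoint
import cv2,numpy as np
from scipy.spatial.transform import Rotation as Rn
from scipy.optimize import least_squares
def cam(c):
    i=camera_info(c);return np.array(i["intrinsics"]),np.array(i["rvec"]).ravel(),np.array(i["tvec"]).ravel()
def proj(c,P):
    K,r,t=cam(c);return cv2.projectPoints(np.array(P,float).reshape(-1,1,3),r,t,K,None)[0].reshape(-1,2)
def plane(c,uv,z):
    K,r,t=cam(c);R=cv2.Rodrigues(r)[0];C=-R.T@t;d=R.T@np.linalg.solve(K,[uv[0],uv[1],1]);return C+d*(z-C[2])/d[2]
def tri(a,b):
    P=[]
    for c in("side","top"):
        K,r,t=cam(c);P.append(K@np.c_[cv2.Rodrigues(r)[0],t])
    X=cv2.triangulatePoints(P[0],P[1],np.array(a,float).reshape(2,1),np.array(b,float).reshape(2,1)).ravel();return X[:3]/X[3]
E
python3 - <<'E'
from h import *
S=dict(sleeve=((290.5,296.8),(175,250.8)),mouth=((298.8,280.6),(166.6,250.7)),foot=((287.3,343.1),(186.9,250.1)),saucer=((311.6,223.1),(325.1,233.4)),stand=((280.1,346.9),(189,250.2)),green=((274.2,376.2),(157.3,250.7)),blue=((297.6,312.5),(215,253.5)))
Z=dict(sleeve=.167,mouth=.21,foot=.012,saucer=0,stand=0,green=.012,blue=.012)
for k,(a,b) in S.items(): print(k,tri(a,b).round(4),plane("side",a,Z[k]).round(4),plane("top",b,Z[k]).round(4))
E
```

```text
sleeve [0.4835 0.1674 0.1635] [0.4851 0.17   0.167 ] [0.4819 0.1664 0.167 ]
mouth [0.4798 0.1719 0.2184] [0.4769 0.1654 0.21  ] [0.4829 0.1741 0.21  ]
foot [0.4797 0.1686 0.0122] [0.4784 0.1683 0.012 ] [0.4808 0.1688 0.012 ]
saucer [ 0.5164 -0.1568 -0.0028] [ 0.5148 -0.1543  0.    ] [ 0.5173 -0.1563  0.    ]
stand [ 0.485   0.1683 -0.0098] [0.4898 0.1743 0.    ] [0.4804 0.1659 0.    ]
green [0.4807 0.2374 0.0167] [0.4818 0.2356 0.012 ] [0.48   0.2384 0.012 ]
blue [0.4749 0.1026 0.0178] [0.4782 0.0996 0.012 ] [0.4724 0.1029 0.012 ]
```

Run:
```python
from h import *
a=cv2.imread("pics/side0.png")[225:384,240:340];b=cv2.imread("pics/top0.png")[225:275,125:240]
a=cv2.resize(a,None,fx=3.5,fy=3.5,interpolation=cv2.INTER_CUBIC);b=cv2.resize(b,None,fx=6.5,fy=6.5,interpolation=cv2.INTER_CUBIC)
cv2.imwrite("pics/a.png",a);cv2.imwrite("pics/b.png",b)
m=outline_of("top","stand")[0]["mask"];print(cv2.minAreaRect(np.argwhere(m)[:,::-1].astype(np.float32)))
R=Rn.from_quat(manip.state()["orientation"]).as_matrix();print(R.round(3))
for c in("side","top"):
    o=outline_of(c,"bombilla_red");print(c,[(d["rect"],round(d["conf"],2)) for d in o])
```

```text
((324.0, 234.5), (55.0, 54.0), 90.0)
[[-0.923 -0.     0.386]
 [-0.386  0.    -0.923]
 [ 0.    -1.    -0.   ]]
side [([286.0, 281.1, 300.4, 334.4], 0.55), ([284.3, 199.9, 335.6, 238.1], 0.18)]
top [([168.7, 244.9, 185.1, 254.7], 0.48)]
```

View pics/a.png

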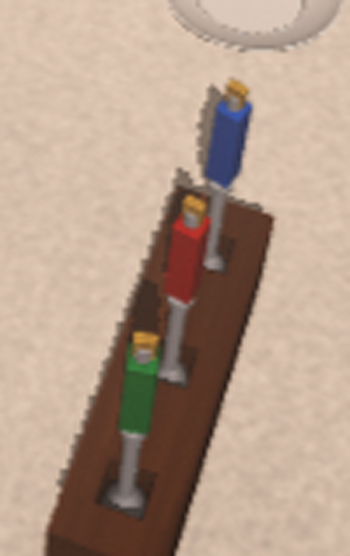

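View pics/b.png

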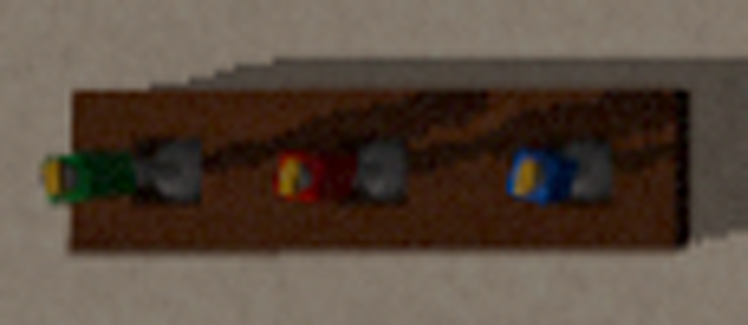

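```bash
cat > fit.py <<'E'
from h import *
from scipy.optimize import minimize
def setup(tag,side="pics/side0.png",top="pics/top0.png",win=None):
    D={}
    for c,f in(("side",side),("top",top)):
        im=cv2.imread(f).astype(float); red=im[:,:,2]-im[:,:,1]
        uv=proj(c,[0.483,0.168,.165])[0].astype(int);h=14
        D[c]=(red[uv[1]-h:uv[1]+h,uv[0]-h:uv[0]+h],uv-h)
    return D
F=[([1,0,0],[(1,-1,-1),(1,1,-1),(1,1,1),(1,-1,1)]),([-1,0,0],[(-1,-1,-1),(-1,1,-1),(-1,1,1),(-1,-1,1)]),([0,1,0],[(-1,1,-1),(1,1,-1),(1,1,1),(-1,1,1)]),([0,-1,0],[(-1,-1,-1),(1,-1,-1),(1,-1,1),(-1,-1,1)]),([0,0,1],[(-1,-1,1),(1,-1,1),(1,1,1),(-1,1,1)])]
def cost(p,D,out=False):
    x,y,z,tx,ty,yaw=p
    R=Rn.from_rotvec([tx,ty,0]).as_matrix()@Rn.from_euler('z',yaw).as_matrix();o=np.array([x,y,z]);tot=0;info={}
    for c,(im,off) in D.items():
        K,r,t=cam(c);C=-cv2.Rodrigues(r)[0].T@t;S=16;h,w=im.shape;cols=[];used=[]
        for k,(n,vs) in enumerate(F):
            V=o+(np.array(vs)*[.007,.007,.028])@R.T;N=R@np.array(n)
            if N@(C-V.mean(0))<=0: continue
            u=((proj(c,V)-off+.5)*S*16).round().astype(np.int32)
            m=np.zeros((h*S,w*S),np.uint8);cv2.fillConvexPoly(m,u,255,shift=4)
            cols.append(cv2.resize(m,(w,h),interpolation=cv2.INTER_AREA).astype(float).ravel()/255);used.append(k)
        # occluder: mouthpiece -> ignore region (gold)
        V=o+(np.array([(a*5,b*5,q) for a in(-1,1) for b in(-1,1) for q in(28,43)])/1000)@R.T
        u=((proj(c,V)-off+.5)).round().astype(np.int32);mk=np.zeros((h,w),np.uint8);cv2.fillConvexPoly(mk,cv2.convexHull(u),1)
        W=(mk.ravel()==0)
        A=np.c_[tuple(cols)+(np.ones(h*w),)][W];b=im.ravel()[W]
        s=np.linalg.lstsq(A,b,rcond=None)[0];tot+=((A@s-b)**2).mean();info[c]=(used,s.round())
    pen=((np.hypot(tx,ty)/.07)**8)+((z-.167)/.003)**2
    return (tot,info) if out else tot+pen
if __name__=="__main__":
    D=setup(0);res=[]
    for y0 in np.radians(np.arange(-45,45,10)):
        best=minimize(cost,[.483,.168,.167,0,0,y0],args=(D,),method="Nelder-Mead",options=dict(initial_simplex=np.array([[.483,.168,.167,0,0,y0]]+[list(np.array([.483,.168,.167,0,0,y0])+np.eye(6)[i]*[.003,.003,.003,.03,.03,.12][i]) for i in range(6)]),maxiter=350))
        res.append(best);print(round(np.degrees(y0)),best.fun.round(2),best.x[:3].round(4),np.degrees(best.x[3:]).round(1))
    b=min(res,key=lambda r:r.fun);print(cost(b.x,D,True))
E
time python3 fit.py
```

```text
-45 238.35 [0.4831 0.1725 0.1653] [ -0.5  -0.2 -42.8]Traceback (most recent call last):
  File "fit.py", line 33, in <module>
    best=minimize(cost,[.483,.168,.167,0,0,y0],args=(D,),method="Nelder-Mead",options=dict(initial_simplex=np.array([[.483,.168,.167,0,0,y0]]+[list(np.array([.483,.168,.167,0,0,y0])+np.eye(6)[i]*[.003,.003,.003,.03,.03,.12][i]) for i in range(6)]),maxiter=350))
    res = _minimize_neldermead(fun, x0, args, callback, bounds=bounds,
                               **options)
    fxcc = func(xcc)
    fx = function(np.copy(x), *(wrapper_args + args))
  File "fit.py", line 24, in cost
    u=((proj(c,V)-off+.5)).round().astype(np.int32);mk=np.zeros((h,w),np.uint8);cv2.fillConvexPoly(mk,cv2.convexHull(u),1)
        ~~~~^^^^^
  File "h.py", line 8, in proj
    K,r,t=cam(c);return cv2.projectPoints(np.array(P,float).reshape(-1,1,3),r,t,K,None)[0].reshape(-1,2)
          ~~~^^^
  File "h.py", line 6, in cam
    i=camera_info(c);return np.array(i["intrinsics"]),np.array(i["rvec"]).ravel(),np.array(i["tvec"]).ravel()
ValueError: time passes only in moves, steps and waits

real	0m9.206s
user	0m3.546s
sys	0m1.201s
```

```bash
sed -i 's/^def cam(c):/import functools\n@functools.lru_cache(None)\ndef cam(c):/' h.py; time python3 fit.py; python3 -c "
from h import *;print(manip.state()['time_s'])"
```

```text
-45 238.35 [0.4831 0.1725 0.1653] [ -0.5  -0.2 -42.8]
-35 174.78 [0.4789 0.1708 0.1664] [ -1.4   0.1 -23.6]
-25 143.68 [0.4803 0.1699 0.1665] [-0.5  0.4 -9.9]
-15 142.03 [0.4804 0.1703 0.1667] [-0.7  0.  -9.1]
-5 146.28 [0.4809 0.1712 0.1658] [-0.1  0.3 -4. ]
5 174.25 [0.4814 0.1719 0.1626] [ 0.7 -1.2 14.6]
15 175.36 [0.4812 0.173  0.1632] [ 1.1 -0.4 16. ]
25 175.22 [0.4811 0.1734 0.1637] [ 1.4 -0.4 15.6]
35 172.99 [0.4811 0.1734 0.1625] [ 3.1  0.1 16.4]
(np.float64(142.0155343590728), {'side': ([1, 2, 4], array([18., 56., 93., 24.])), 'top': ([0, 3, 4], array([13., 15., 41., 21.]))})
0.95
real	0m9.495s
user	0m9.090s
sys	0m0.103s
```

Run:
```python
from h import *
tiles=[]
for yaw in(None,-9,3,16):
    row=[]
    for c,h in(("side",20),("top",20)):
        im=cv2.imread(f"pics/{c}0.png");o=np.array([.481,.1712,.1665])
        uv=proj(c,o)[0].astype(int);cr=im[uv[1]-h:uv[1]+h,uv[0]-h:uv[0]+h];s=7
        cr=cv2.resize(cr,None,fx=s,fy=s,interpolation=cv2.INTER_NEAREST)
        if c=="top": cr=np.clip(cr*1.7,0,255).astype(np.uint8)
        if yaw is not None:
            R=Rn.from_euler('z',yaw,degrees=True).as_matrix()
            for hx,hy,z0,z1,col in((7,7,-28,28,(255,255,0)),(5,2.5,28,43,(0,255,255)),(2.5,5,28,43,(0,255,0))):
                V=np.array([(a*hx,b*hy,q) for q in(z0,z1) for a,b in((-1,-1),(1,-1),(1,1),(-1,1))])/1000@R.T+o
                p=((proj(c,V)-(uv-h)+.5)*s).astype(int)
                for i in range(4):
                    for a,b in((i,(i+1)%4),(i+4,(i+1)%4+4),(i,i+4)): cv2.line(cr,tuple(map(int,p[a])),tuple(map(int,p[b])),col,1)
        row.append(cr)
    tiles.append(np.vstack(row))
cv2.imwrite("pics/ov.png",cv2.resize(np.hstack(tiles),(800,400),interpolation=cv2.INTER_AREA))
cv2.imwrite("pics/ov2.png",np.hstack(tiles[:2]))
```

```text
(no output)
```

View pics/ov.png

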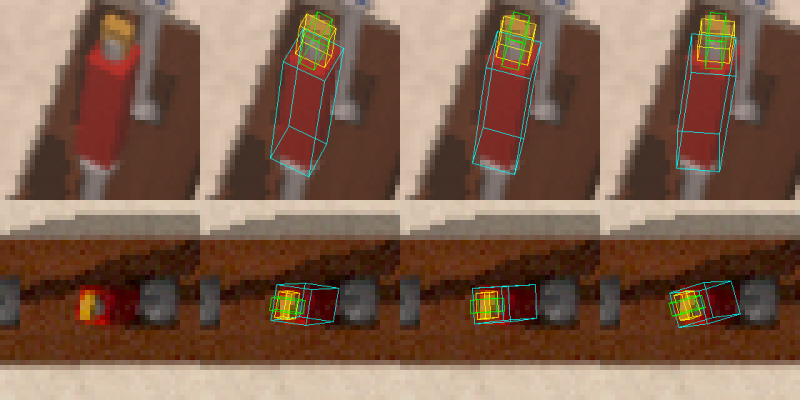

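View pics/ov2.png

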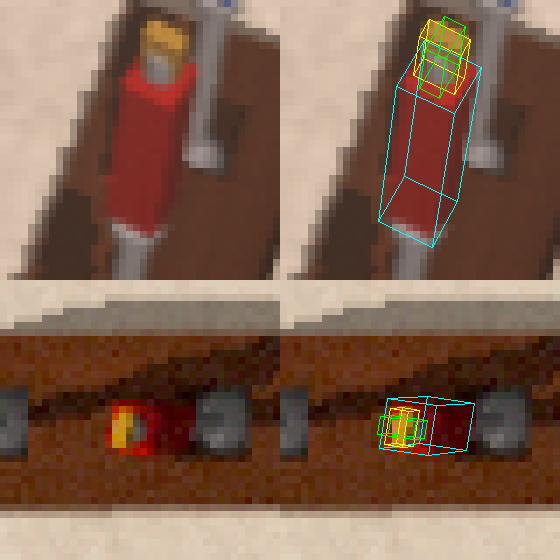

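```bash
cat >> h.py <<'E'
def orient(phi,beta,roll=0):
    "tool heading phi, tilt beta from down, roll about tool y (deg); roll 0: z to the right"
    p,b=np.radians([phi,beta]);f=np.array([np.cos(p),np.sin(p),0]);y=f*np.sin(b)-np.array([0,0,np.cos(b)])
    z=np.array([np.sin(p),-np.cos(p),0]);x=np.cross(y,z)
    return np.c_[x,y,z]@Rn.from_euler('y',roll,degrees=True).as_matrix()
def delta(P,R):
    s=manip.state();R0=Rn.from_quat(s["orientation"]).as_matrix()
    d=R0.T@(np.array(P)-s["ee_pos"])/.03;w=np.degrees(Rn.from_matrix(R0.T@R).as_rotvec())/5
    return np.r_[d,w].round(2)
def foot(P,R,alpha):
    "foot dir etc for bombilla gripped at tilt alpha"
    a=np.radians(alpha);t=R[:,1];
    # at roll0: down = cos a * y + sin a * (perp); perp in tool frame
    R0=orient(0,alpha);d=R0.T@[0,0,-1.];fd=R@d;g=np.array(P)-.019*t
    return g,fd,g+fd*.155,g-fd*.043,g+fd*.13
E
python3 - <<'E'
from h import *
print(delta([.45,-.25,.36],orient(-50,0)),delta([.48,-.2,.36],orient(-30,20)))
R=orient(-9,45);g=np.array([.482,.17,.167]);P=g+.019*R[:,1];print(P, P-.12*R[:,1])
print(manip.state()["joint_pos"])
E
```

```text
[-10.63  -4.87  -7.36   0.    14.54   0.  ] [-12.19  -4.87  -8.51   1.84  10.43   3.71]
[0.49526962 0.1678983  0.15356497] [0.41146149 0.1811722  0.23841778]
[-1.27049128e+00  4.93583663e-01  1.34549094e+00 -4.16179868e-06
  1.30254535e+00 -9.54917439e-02]
```

Run:
```python
from h import *
print(delta([.46,-.2,.36],orient(15,0)))
```

```text
[-11.58  -4.87  -8.77   0.     1.54   0.  ]
```

>>> step_arm(deltas=[-1,-1.2,-0.8,0,0,0,-2.2,-2.2,-1.7,0,0.2,0,-3.5,-2.8,-2.7,0,0.4,0,-4.9,-3.4,-3.7,0,0.6,0,-6.2,-3.9,-4.7,0,0.8,0,-7.5,-4.3,-5.7,0,1,0,-8.8,-4.6,-6.7,0,1.2,0,-10,-4.8,-7.6,0,1.4,0], claw=45)

```text
time_s: 1.75
ee_pos: [0.425, -0.2583, 0.3572]
orientation: [0.096, -0.7, 0.701, -0.096]
force: [0.7, -0.5, -0.2]
opening: 0.454
```

Run:
```python
from h import *
s=manip.state();print({k:np.round(s[k],4) for k in("time_s","joint_pos","ee_pos","orientation","opening","force")})
print(delta([.43,.13,.34],orient(-9,30)))
```

```text
{'time_s': np.float64(1.75), 'joint_pos': array([-0.6662,  0.1918,  1.4174,  0.    ,  1.5312,  0.632 ]), 'ee_pos': array([ 0.425 , -0.2583,  0.3572]), 'orientation': array([ 0.0958, -0.7002,  0.7009, -0.0964]), 'opening': np.float64(0.4544), 'force': array([ 0.7436, -0.4557, -0.1957])}
[ -3.64   0.56 -12.42   1.28   4.81   5.9 ]
```

>>> step_arm(deltas=[-0.45,0,-1.5,0.16,0.6,0.7,-0.9,0,-3,0.3,1.2,1.5,-1.35,0.1,-4.5,0.5,1.8,2.2,-1.8,0.2,-6,0.6,2.4,3,-2.25,0.3,-7.6,0.8,3,3.7,-2.7,0.4,-9.2,1,3.6,4.5,-3.2,0.5,-10.8,1.15,4.2,5.2,-3.64,0.56,-12.4,1.3,4.8,5.9])

```text
time_s: 2.55
ee_pos: [0.4289, 0.0722, 0.3409]
orientation: [-0.211, -0.669, 0.702, -0.125]
force: [0.6, -1.1, -0.4]
opening: 0.449
```

Run:
```python
from h import *
s=manip.state();print({k:np.round(s[k],4) for k in("time_s","joint_pos","ee_pos","orientation","opening","force")})
R=orient(-9,45);print(delta([.411,.181,.238],R))
```

```text
{'time_s': np.float64(2.55), 'joint_pos': array([ 0.1426, -0.122 ,  1.9035, -0.1779,  0.9043,  1.9167]), 'ee_pos': array([0.4289, 0.0722, 0.3409]), 'orientation': array([-0.2112, -0.6686,  0.702 , -0.1251]), 'opening': np.float64(0.449), 'force': array([ 0.6208, -1.1094, -0.4303])}
[ 2.5   2.49 -3.58  0.03  0.37  3.47]
```

```bash
cat > kin.py <<'E'
from h import *
Q=[[-1.2705,.4936,1.3455,0,1.3025,-.0955],[-.6662,.1918,1.4174,0,1.5312,.632],[.1426,-.122,1.9035,-.1779,.9043,1.9167]]
P=[[.2409,-.5763,.2133],[.425,-.2583,.3572],[.4289,.0722,.3409]]
O=[[-.1391,.6937,-.6929,.139],[.0958,-.7002,.7009,-.0964],[-.2112,-.6686,.702,-.1251]]
ry=lambda a:Rn.from_euler('y',a).as_matrix();rz=lambda a:Rn.from_euler('z',a).as_matrix()
def fk(q,k,s4=1,s6=1):
    a1,d1,a2,e,a3,L=k
    A=rz(q[0]);p=A@[a1,0,d1];A=A@ry(q[1]);p=p+A@[0,0,a2];A=A@ry(q[2]);p=p+A@[e,0,a3];A=A@rz(s4*q[3])@ry(q[4])
    p=p+A@[0,0,L];A=A@rz(s6*q[5]);return p,A   # A z = tool dir
M=None
def load():
    global Q,P,O
    return Q,P,O
if __name__=="__main__":
    for s4 in(1,-1):
        f=lambda k:np.ravel([fk(q,k,s4)[0]-p for q,p in zip(Q,P)])
        r=least_squares(f,[0,.4,.4,0,.4,.25]);print(s4,r.x.round(4),np.abs(r.fun).max())
        for s6 in(1,-1):
            print(s6,[ (fk(q,r.x,s4,s6)[1].T@Rn.from_quat(o).as_matrix()).round(2).tolist() for q,o in zip(Q,O)][1:])
E
python3 kin.py
```

```text
1 [ 3.13e-02 -1.00e-04  4.31e-01 -9.76e-02  3.77e-01  1.43e-01] 0.056041900301203845
1 [[[-0.0, -0.0, -1.0], [-1.0, 0.0, 0.0], [0.0, 1.0, -0.0]], [[-0.0, 0.0, -1.0], [-1.0, -0.0, 0.0], [-0.0, 1.0, 0.0]]]
-1 [[[0.95, -0.0, -0.3], [-0.3, -0.0, -0.95], [0.0, 1.0, -0.0]], [[-0.64, -0.0, 0.77], [0.77, 0.0, 0.64], [-0.0, 1.0, 0.0]]]
-1 [ 0.0194  0.0915  0.4898 -0.0208  0.3804  0.2175] 0.05637034458549442
1 [[[-0.0, -0.0, -1.0], [-1.0, 0.0, 0.0], [0.0, 1.0, -0.0]], [[-0.23, -0.25, -0.94], [-0.97, 0.12, 0.2], [0.06, 0.96, -0.27]]]
-1 [[[0.95, -0.0, -0.3], [-0.3, -0.0, -0.95], [0.0, 1.0, -0.0]], [[-0.44, 0.27, 0.85], [0.89, 0.06, 0.44], [0.06, 0.96, -0.27]]]
```

```bash
sed -i 's/a1,d1,a2,e,a3,L=k/a1,d1,a2,e,a3,L,b,b2=k/; s/\[a1,0,d1\]/[a1,b,d1]/; s/@ry(q\[4\])/\n    p=p+A@[0,b2,0];A=A@ry(q[4])/; s/\.4,0,.4,.25\]/.4,0,.4,.25,.06,0]/' kin.py; python3 kin.py|grep '^1 \[ '; sed -n 8,13p kin.py
```

```text
A=rz(q[0]);p=A@[a1,b,d1];A=A@ry(q[1]);p=p+A@[0,0,a2];A=A@ry(q[2]);p=p+A@[e,0,a3];A=A@rz(s4*q[3])
    p=p+A@[0,b2,0];A=A@ry(q[4])
    p=p+A@[0,0,L];A=A@rz(s6*q[5]);return p,A   # A z = tool dir
M=None
def load():
    global Q,P,O
```

>>> step_arm(deltas=[0.4,0.4,-0.9,0,0,0.5,0.8,0.8,-1.8,0,0.1,1,1.2,1.2,-2.6,0,0.2,1.5,1.6,1.6,-3.2,0,0.3,2,2,2,-3.5,0,0.3,2.6,2.3,2.3,-3.58,0,0.35,3.1,2.5,2.49,-3.58,0,0.37,3.47])

```text
time_s: 3.25
ee_pos: [0.4186, 0.1694, 0.2649]
orientation: [-0.295, -0.639, 0.678, -0.211]
force: [1.0, 0.4, -0.8]
opening: 0.447
```

Run:
```python
from h import *
s=manip.state();print({k:np.round(s[k],4) for k in("time_s","joint_pos","ee_pos","orientation","opening","force")})
for c in("side","top"):
    im=get_image(c);cv2.imwrite(f"pics/{c}1.png",im[:,:,::-1])
    if c=="side": a=cv2.resize(im[200:384,200:400,::-1],None,fx=3,fy=3)
    cv2.imwrite("pics/s1.png",a)
    print(c,[(np.round(d["location"],1),round(d["conf"],2)) for d in pinpoint(c,"bombilla_red_sleeve")])
R=orient(-9,45);print(delta([.4953,.1679,.1536],R))
```

```text
{'time_s': np.float64(3.25), 'joint_pos': array([ 0.6118,  0.0533,  2.1653, -0.9963,  0.5764,  3.0783]), 'ee_pos': array([0.4186, 0.1694, 0.2649]), 'orientation': array([-0.2953, -0.6394,  0.6778, -0.2111]), 'opening': np.float64(0.4473), 'force': array([ 0.9704,  0.4157, -0.7734])}
side []
top [(array([174.5, 253.4]), 0.58), (array([243.3, 160.7]), 0.4)]
[ 0.71  4.47 -0.33  0.13  0.09  0.56]
```

View pics/s1.png

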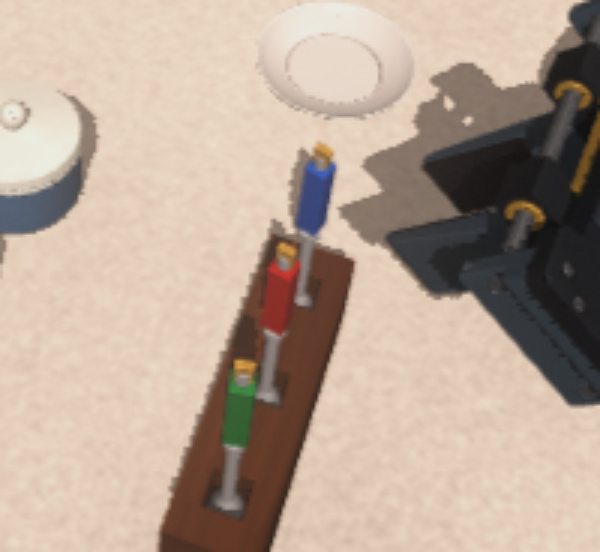

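View pics/top1.png

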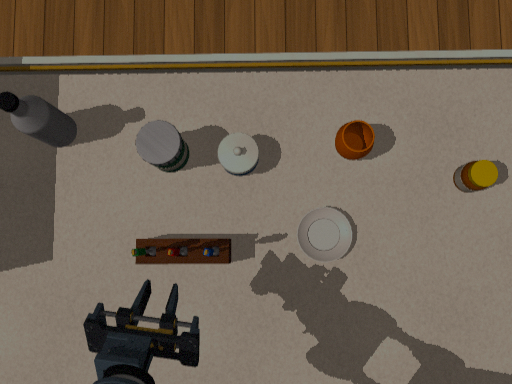

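```bash
cat > kin2.py <<'E'
import kin
from kin import *
Q.append([.6118,.0533,2.1653,-.9963,.5764,3.0783]);P.append([.4186,.1694,.2649]);O.append([-.2953,-.6394,.6778,-.2111])
r=least_squares(lambda k:np.ravel([fk(q,k)[0]-p for q,p in zip(Q,P)]),[0,.4,.4,0,.4,.25,.06,0],x_scale=.1)
KK=r.x
T=np.array([[0,0,-1],[-1,0,0],[0,1,0.]])  # A @ T = tool R
lo=np.array([-2.91,-.82,.22,-1.22,.12,-3.08]);hi=np.array([2.91,2.16,2.67,4.37,2.79,3.08])
def ik(Pt,R,q0=None):
    best=None
    for s in ([q0] if q0 is not None else [])+[[.3,0,1.9,j4,j5,j6] for j4 in(-.6,.3,2,3.5) for j5 in(.5,1.2) for j6 in(-2,0,2)]:
        f=lambda q:np.r_[(fk(q,KK)[0]-Pt)*5,(fk(q,KK)[1]@T-R).ravel()]
        o=least_squares(f,np.clip(s,lo+.01,hi-.01),bounds=(lo,hi),max_nfev=60)
        if o.cost<1e-6: 
            m=np.minimum(o.x-lo,hi-o.x).min()
            if best is None or m>best[0]: best=(m,o.x)
    return best
if __name__=="__main__":
    print(KK.round(4),np.abs(r.fun).max())
    g=np.array([.482,.170,.167])
    for phi in(-9,81,-99):
      for al in(0,20,30,40,50,60):
        for rl in(0,180):
            R=orient(phi,al,rl);b=ik(g+.019*R[:,1],R)
            print(phi,al,rl,None if b is None else (round(b[0],2),b[1].round(2)))
E
time python3 kin2.py
```

```text
[-0.0026  0.2586  0.5973  0.119   0.3869  0.354   0.061  -0.0013] 9.956447199627183e-05
-9 0 0 (np.float64(0.9), array([ 0.22,  0.42,  1.7 , -0.  ,  1.02,  1.95]))
-9 0 180 (np.float64(0.9), array([ 0.22,  0.42,  1.7 ,  0.  ,  1.02, -1.19]))
-9 20 0 (np.float64(0.45), array([ 0.33,  0.33,  1.94, -0.3 ,  0.57,  2.28]))
-9 20 180 (np.float64(0.45), array([ 0.33,  0.33,  1.94, -0.3 ,  0.57, -0.86]))
-9 30 0 (np.float64(0.26), array([ 0.39,  0.34,  2.07, -0.77,  0.38,  2.79]))
-9 30 180 (np.float64(0.26), array([ 0.39,  0.34,  2.07, -0.77,  0.38, -0.35]))
-9 40 0 None
-9 40 180 None
-9 50 0 (np.float64(0.23), array([ 0.54,  0.49,  2.29,  4.14,  0.63, -1.97]))
-9 50 180 (np.float64(0.23), array([0.54, 0.49, 2.29, 4.14, 0.63, 1.17]))
-9 60 0 (np.float64(0.29), array([ 0.62,  0.66,  2.38,  3.96,  0.98, -1.66]))
-9 60 180 (np.float64(0.29), array([0.62, 0.66, 2.38, 3.96, 0.98, 1.49]))
81 0 0 (np.float64(0.9), array([0.22, 0.42, 1.7 , 0.  , 1.02, 0.38]))
81 0 180 (np.float64(0.32), array([ 0.22,  0.42,  1.7 , -0.  ,  1.02, -2.76]))
81 20 0 (np.float64(0.8), array([-0.01,  0.39,  1.82,  0.44, 
[... 1017 characters left out ...]
1,  1.26,  0.69]))
-99 30 0 (np.float64(0.73), array([ 0.49,  0.59,  1.5 , -0.42,  1.39, -2.35]))
-99 30 180 (np.float64(0.8), array([ 0.49,  0.59,  1.5 , -0.42,  1.39,  0.79]))
-99 40 0 (np.float64(0.71), array([ 0.55,  0.67,  1.44, -0.51,  1.53, -2.28]))
-99 40 180 (np.float64(0.71), array([ 0.55,  0.67,  1.44, -0.51,  1.53,  0.86]))
-99 50 0 (np.float64(0.62), array([ 0.59,  0.76,  1.38, -0.6 ,  1.66, -2.24]))
-99 50 180 (np.float64(0.62), array([ 0.59,  0.76,  1.38, -0.6 ,  1.66,  0.91]))
-99 60 0 (np.float64(0.54), array([ 0.63,  0.85,  1.33, -0.68,  1.79, -2.21]))
-99 60 180 (np.float64(0.54), array([ 0.63,  0.85,  1.33, -0.68,  1.79,  0.94]))
real	0m41.957s
user	0m42.078s
sys	0m0.125s
```

```bash
cat > fin.py <<'E'
from kin2 import *
S=np.array([.516,-.156]);q0=[.22,.3,1.7,0,1.0,.38]
for z in(.25,.32):
  for h in range(-170,180,20):
    # tool heading h, beta 78; start orientation family: continuous tilt from orient(81,0): orient(h,0,roll) with same x/z
    be=78;h_=np.radians(h)
    best=None
    t=orient(h,be)[:,1]
    for roll in range(-180,180,30):
        R=orient(h,be,roll);g=np.r_[S,z]-.13*t;Pt=g+.019*t
        f=lambda q:np.r_[(fk(q,KK)[0]-Pt)*5,(fk(q,KK)[1]@T-R).ravel()]
        for s in(q0,[0,.5,1.9,1.2,1.2,-.5],[.4,.6,1.4,-.6,1.6,.8]):
            o=least_squares(f,s,bounds=(lo,hi),max_nfev=60)
            m=np.minimum(o.x-lo,hi-o.x).min()
            if o.cost<1e-6 and (best is None or m>best[0]):best=(m,roll,o.x)
    print(z,h,None if best is None else (round(best[0],2),best[1],best[2].round(2)))
E
python3 fin.py
```

```text
0.25 -170 None
0.25 -150 (np.float64(0.22), -90, array([ 0.01,  1.14,  0.55, -1.  ,  2.54,  2.11]))
0.25 -130 (np.float64(0.25), -120, array([ 0.16,  1.  ,  0.9 , -0.97,  2.26,  1.69]))
0.25 -110 (np.float64(0.2), -90, array([ 0.3 ,  0.86,  1.25, -1.02,  1.98,  2.3 ]))
0.25 -90 (np.float64(0.1), 90, array([ 0.42,  0.74,  1.61, -1.12,  1.71, -0.72]))
0.25 -70 None
0.25 -50 None
0.25 -30 None
0.25 -10 None
0.25 10 (np.float64(0.17), 90, array([-1.54,  0.65,  2.5 ,  1.43,  1.36, -0.01]))
0.25 30 (np.float64(0.58), 120, array([-1.41,  0.61,  2.09,  1.15,  1.53,  0.94]))
0.25 50 (np.float64(0.95), 120, array([-1.26,  0.7 ,  1.72,  1.  ,  1.76,  1.13]))
0.25 70 (np.float64(0.77), 60, array([-1.11,  0.82,  1.36,  0.91,  2.02,  0.2 ]))
0.25 90 (np.float64(0.5), 150, array([-0.94,  0.95,  1.  ,  0.86,  2.29,  1.85]))
0.25 110 (np.float64(0.23), 150, array([-0.78,  1.09,  0.65,  0.86,  2.56,  1.91]))
0.25 130 None
0.25 150 None
0.25 170 None
0.32 -170 None
0.32 -150 (np.float64(0.07), 150, array([ 0.01,  1.08,  0.5 , -1.15,  2.59, -0.15]))
0.32 -130 (np.float64(0.17), 120, array([ 0.16,  0.93,  0.86, -1.05,  2.32, -0.53]))
0.32 -110 (np.float64(0.16), -150, array([ 0.3 ,  0.78,  1.21, -1.06,  2.04,  1.14]))
0.32 -90 (np.float64(0.08), 150, array([ 0.42,  0.63,  1.57, -1.14,  1.77,  0.2 ]))
0.32 -70 None
0.32 -50 None
0.32 -30 None
0.32 -10 None
0.32 10 (np.float64(0.27), 60, array([-1.54,  0.35,  2.4 ,  1.36,  1.43, -0.13]))
0.32 30 (np.float64(0.63), 120, array([-1.41,  0.45,  2.04,  1.15,  1.62,  1.13]))
0.32 50 (np.float64(0.95), 60, array([-1.26,  0.59,  1.68,  1.03,  1.84,  0.22]))
0.32 70 (np.float64(0.7), 30, array([-1.11,  0.73,  1.32,  0.96,  2.09, -0.21]))
0.32 90 (np.float64(0.44), 120, array([-0.94,  0.88,  0.97,  0.94,  2.35,  1.44]))
0.32 110 (np.float64(0.17), -30, array([-0.78,  1.03,  0.61,  0.99,  2.62, -1.07]))
0.32 130 None
0.32 150 None
0.32 170 None
```

Run:
```python
from kin2 import *
q=manip.state()["joint_pos"];print(manip.state()["ee_pos"],q)
R1=orient(10,15);d=delta([.43,.11,.33],R1);print(d)
s=manip.state();R0=Rn.from_quat(s["orientation"]).as_matrix()
for k in range(1,9):
    u=k/8;Pt=s["ee_pos"]+R0@d[:3]*.03*u;R=R0@Rn.from_rotvec(np.radians(d[3:]*5*u)).as_matrix()
    f=lambda q:np.r_[(fk(q,KK)[0]-Pt)*5,(fk(q,KK)[1]@T-R).ravel()]
    q=least_squares(f,np.clip(q,lo,hi)).x;print(q.round(2))
```

```text
[0.4202621  0.16848727 0.26713546] [ 0.60739749  0.05004574  2.16115117 -0.98979137  0.57818392  3.0827047 ]
[-1.85 -1.15  1.88 -1.73 -3.24 -5.4 ]
[ 0.53  0.01  2.12 -0.76  0.57  2.76]
[ 0.45 -0.02  2.08 -0.54  0.61  2.45]
[ 0.37 -0.04  2.03 -0.36  0.67  2.19]
[ 0.3  -0.05  1.98 -0.22  0.75  1.98]
[ 0.24 -0.06  1.93 -0.13  0.84  1.82]
[ 0.19 -0.05  1.87 -0.06  0.94  1.68]
[ 0.14 -0.04  1.82 -0.01  1.04  1.58]
[ 0.1  -0.02  1.76  0.02  1.14  1.49]
```

>>> step_arm(deltas=[-0.23,-0.14,0.23,-0.2,-0.4,-0.7,-0.5,-0.3,0.5,-0.4,-0.8,-1.4,-0.7,-0.4,0.7,-0.65,-1.2,-2,-0.9,-0.6,0.9,-0.9,-1.6,-2.7,-1.2,-0.7,1.2,-1.1,-2,-3.4,-1.4,-0.9,1.4,-1.3,-2.4,-4,-1.6,-1,1.6,-1.5,-2.8,-4.7,-1.85,-1.15,1.9,-1.7,-3.2,-5.4])

```text
time_s: 4.25
ee_pos: [0.4309, 0.11, 0.3319]
orientation: [0.031, 0.707, -0.69, 0.153]
force: [1.0, -0.9, -0.8]
opening: 0.451
```

```bash
cat > path.py <<'E'
from kin2 import *
def path(Pt1,R1,n=6):
    s=manip.state();R0=Rn.from_quat(s["orientation"]).as_matrix();q=s["joint_pos"]
    print("at",s["time_s"].round(2),s["ee_pos"].round(4),"q",np.round(q,2),"op",s["opening"].round(3),"F",s["force"].round(1))
    d=delta(Pt1,R1);print("delta",d.tolist(),"mm",(np.linalg.norm(d[:3])*30).round(),"deg",(np.linalg.norm(d[3:])*5).round(1))
    for k in range(1,n+1):
        u=k/n;Pt=s["ee_pos"]+R0@d[:3]*.03*u;R=R0@Rn.from_rotvec(np.radians(d[3:]*5*u)).as_matrix()
        f=lambda q:np.r_[(fk(q,KK)[0]-Pt)*5,(fk(q,KK)[1]@T-R).ravel()]
        o=least_squares(f,q);q=o.x;print(q.round(2),"" if o.cost<1e-6 and (q>lo).all() and (q<hi).all() else "BAD")
E
python3 - <<'E'
from path import *
path([.482,.170,.27],orient(81,0))
E
```

```text
Traceback (most recent call last):
  File "path.py", line 4, in path
    print("at",s["time_s"].round(2),s["ee_pos"].round(4),"q",np.round(q,2),"op",s["opening"].round(3),"F",s["force"].round(1))
               ^^^^^^^^^^^^^^^^^
AttributeError: 'float' object has no attribute 'round'
```

```bash
sed -i 's/s\["time_s"\].round(2)/s["time_s"]/; s/s\["opening"\].round(3)/s["opening"]/; s/s\["ee_pos"\].round(4)/np.round(s["ee_pos"],4)/; s/s\["force"\].round(1)/np.round(s["force"],1)/' path.py
python3 - <<'E'
from path import *
path([.482,.170,.27],orient(81,0))
E
```

```text
at 4.25 [0.4309 0.11   0.3319] q [ 0.1  -0.02  1.76  0.02  1.14  1.49] op 0.4511317588512143 F [ 1.  -0.9 -0.8]
delta [-1.42, 2.52, -1.67, -1.85, -14.11, -2.6] mm 100.0 deg 72.3
[0.1  0.03 1.73 0.04 1.17 1.28] 
[0.12 0.08 1.7  0.05 1.19 1.08] 
[0.14 0.13 1.66 0.05 1.23 0.9 ] 
[0.16 0.18 1.62 0.04 1.26 0.72] 
[0.19 0.23 1.58 0.02 1.29 0.55] 
[0.22 0.28 1.54 0.   1.33 0.38]
```

>>> step_arm(deltas=[-0.2,0.1,-0.2,-0.2,-1.6,-0.3,-0.35,0.3,-0.4,-0.4,-3.2,-0.6,-0.5,0.6,-0.6,-0.6,-4.8,-0.9,-0.7,0.9,-0.8,-0.85,-6.4,-1.2,-0.9,1.2,-1,-1,-8,-1.5,-1.1,1.6,-1.2,-1.25,-9.6,-1.8,-1.25,2,-1.4,-1.45,-11.2,-2.1,-1.42,2.4,-1.6,-1.7,-12.8,-2.4])

```text
time_s: 5.05
ee_pos: [0.4812, 0.1678, 0.2709]
orientation: [-0.421, 0.563, -0.562, 0.435]
force: [0.3, -0.3, 1.5]
opening: 0.449
```

Run:
```python
from path import *
path([.482,.170,.25],orient(81,0),2)
```

```text
at 5.05 [0.4812 0.1678 0.2709] q [0.21 0.26 1.56 0.01 1.3  0.48] op 0.4487776731447553 F [ 0.3 -0.3  1.5]
delta [-0.07, 0.7, -0.0, -0.14, -1.29, -0.19] mm 21.0 deg 6.6
[0.22 0.28 1.56 0.01 1.29 0.43] 
[ 0.22  0.3   1.57 -0.    1.28  0.38]
```

>>> step_arm(deltas=[-0.07,0.4,0,-0.1,-1,-0.1,-0.07,0.7,0,-0.1,-1.3,-0.2,-0.07,0.7,0,-0.14,-1.3,-0.2])

```text
time_s: 5.35
ee_pos: [0.4807, 0.1695, 0.2488]
orientation: [0.459, -0.538, 0.539, -0.457]
force: [-0.2, -0.6, -0.4]
opening: 0.45
```

Run:
```python
from path import *
ims=[]
for c in("side","top"):
    im=get_image(c)[:,:,::-1].copy();cv2.imwrite(f"pics/{c}2.png",im)
    for q in("bombilla_red_sleeve","bombilla_red_mouth"):print(c,q,[(np.round(d["location"],1),round(d["conf"],2)) for d in pinpoint(c,q)])
    p=proj(c,manip.state()["ee_pos"])[0];print("tcp px",p)
    a,b=(230,230) if c=="side" else (110,200)
    ims.append(cv2.resize(im[b:b+150,a:a+130],None,fx=3,fy=3,interpolation=cv2.INTER_CUBIC))
cv2.imwrite("pics/z2.png",np.hstack(ims))
path([.482,.170,.15],orient(81,0),2)
```

```text
side bombilla_red_sleeve [(array([292.2, 295.7]), 0.72)]
side bombilla_red_mouth [(array([296.3, 280.6]), 0.6)]
tcp px [297.80469057 265.99544864]
top bombilla_red_sleeve [(array([173.5, 253.5]), 0.59)]
top bombilla_red_mouth [(array([168.8, 253. ]), 0.63)]
tcp px [164.41377706 252.00720398]
at 5.65 [0.4811 0.1696 0.25  ] q [ 0.22  0.3   1.57 -0.    1.27  0.38] op 0.4464144849514357 F [0.1 0.6 0.2]
delta [-0.03, 3.33, 0.02, -0.01, -0.03, 0.03] mm 100.0 deg 0.2
[ 0.22  0.35  1.64 -0.    1.15  0.38] 
[0.22 0.41 1.7  0.   1.03 0.38]
```

View pics/z2.png

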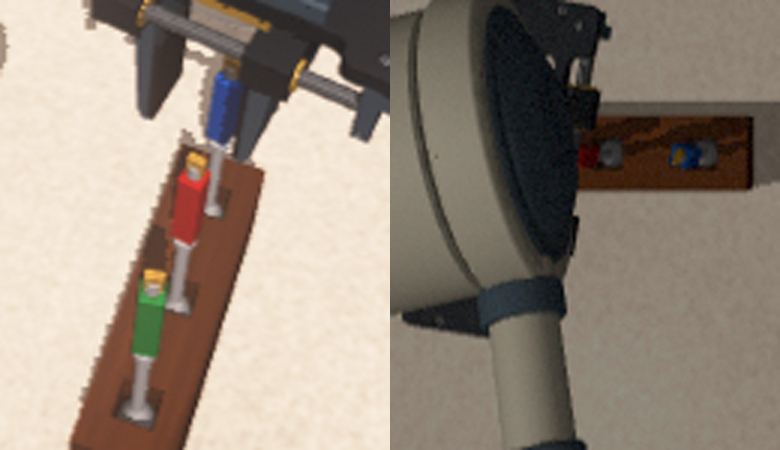

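>>> step_arm(deltas=[0,0.8,0,0,0,0,0,1.6,0,0,0,0,0,2.3,0,0,0,0,0,3,0,0,0,0,0,3.4,0,0,0,0,0,3.4,0,0,0,0])

```text
time_s: 6.25
ee_pos: [0.4801, 0.1691, 0.1463]
orientation: [0.46, -0.538, 0.538, -0.457]
force: [-0.6, 0.5, -0.1]
opening: 0.452
```

Run:
```python
from path import *
ims=[]
for c in("side",):
    im=get_image(c)[:,:,::-1].copy();cv2.imwrite(f"pics/{c}3.png",im)
    a,b=(230,200) if c=="side" else (110,200)
    ims.append(cv2.resize(im[b:b+170,a:a+150],None,fx=3.5,fy=3.5,interpolation=cv2.INTER_CUBIC))
cv2.imwrite("pics/z3.png",np.hstack(ims))
path([.482,.170,.148],orient(81,0),1)
```

```text
at 6.3 [0.4807 0.1693 0.1473] q [ 0.22  0.42  1.71 -0.    1.02  0.38] op 0.446199259958104 F [0.9 0.5 1.1]
delta [-0.03, -0.02, 0.04, 0.01, -0.02, 0.04] mm 2.0 deg 0.2
[0.22 0.42 1.7  0.   1.02 0.38]
```

View pics/z3.png

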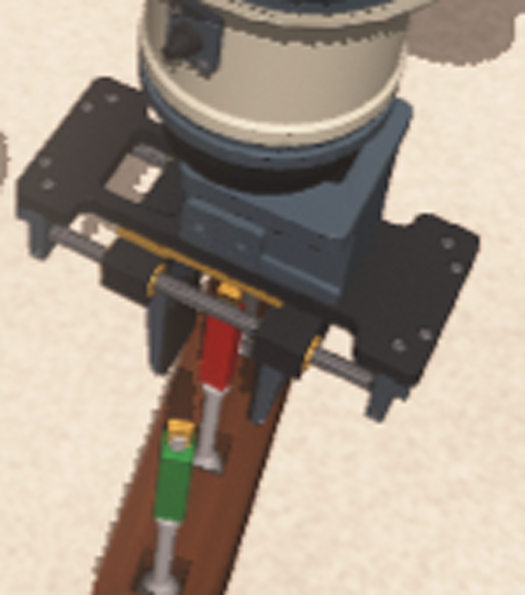

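The red sleeve (around crop (220,340)) stands midway between the two fingers, and green and blue are clear. Closing now.

>>> step_arm(deltas=[0,0,0,0,0,0,0,0,0,0,0,0,0,0,0,0,0,0,0,0,0,0,0,0,0,0,0,0,0,0,0,0,0,0,0,0,0,0,0,0,0,0], claw=0)

```text
time_s: 7.0
ee_pos: [0.4811, 0.1694, 0.1477]
orientation: [0.46, -0.537, 0.539, -0.458]
force: [-0.6, -0.4, 7.1]
opening: 0.147
```

Run:
```python
from path import *
path([.482,.170,.378],orient(81,0),4)
```

```text
at 7.0 [0.4811 0.1694 0.1477] q [ 0.22  0.42  1.71 -0.    1.02  0.38] op 0.14710222177463347 F [-0.6 -0.4  7.1]
delta [-0.0, -7.68, 0.03, -0.0, -0.01, 0.03] mm 230.0 deg 0.2
[ 0.22  0.34  1.63 -0.    1.17  0.38] 
[ 0.22  0.28  1.55 -0.    1.31  0.38] 
[ 0.22  0.24  1.45 -0.    1.45  0.38] 
[ 0.22  0.2   1.35 -0.    1.59  0.38]
```

>>> step_arm(deltas=[0,-0.15,0,0,0,0,0,-0.4,0,0,0,0,0,-0.8,0,0,0,0,0,-1.2,0,0,0,0,0,-1.7,0,0,0,0,0,-2.2,0,0,0,0,0,-2.7,0,0,0,0,0,-3,0,0,0,0])

```text
time_s: 7.8
ee_pos: [0.4813, 0.1697, 0.2389]
orientation: [0.459, -0.537, 0.539, -0.459]
force: [-0.8, -0.3, -0.3]
opening: 0.15
```

Run:
```python
from path import *
im=get_image("side")[:,:,::-1].copy();cv2.imwrite("pics/z4.png",cv2.resize(im[150:384,200:400],None,fx=2.5,fy=2.5))
path([.482,.170,.38],orient(81,0),1)
```

```text
at 7.85 [0.4818 0.1698 0.2397] q [ 0.22  0.31  1.59 -0.    1.25  0.38] op 0.15162287140213937 F [-0.1  0.6  1.4]
delta [0.0, -4.68, 0.02, -0.03, -0.01, 0.03] mm 140.0 deg 0.2
[0.22 0.2  1.34 0.   1.6  0.38]
```

View pics/z4.png

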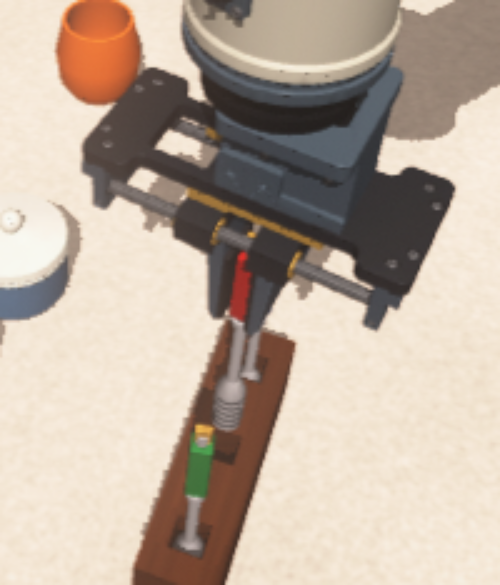

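The red one hangs clear of its well with its strainer at crop (230,400). Green and blue are still in the stand. I'll lift on.

>>> step_arm(deltas=[0,-0.6,0,0,0,0,0,-1.3,0,0,0,0,0,-2,0,0,0,0,0,-2.7,0,0,0,0,0,-3.4,0,0,0,0,0,-4.1,0,0,0,0,0,-4.7,0,0,0,0,0,-4.7,0,0,0,0])

```text
time_s: 8.65
ee_pos: [0.4818, 0.1703, 0.3801]
orientation: [0.459, -0.537, 0.539, -0.459]
force: [0.5, 0.3, -0.4]
opening: 0.153
```

Run:
```python
from path import *
# intermediate over (.5,-.1,.40) then final
path([.46,-.1,.40],orient(45,15),4)
S=np.array([.516,-.156,.28])
for h in(45,55,65):
  t=orient(h,80)[:,1];g=S-.13*t
  for roll in(-60,-30,0,30,60,90):
    R=orient(h,80,roll);b=ik(g+.019*t,R,[-1.26,.65,1.7,1,1.8,.4]);print(h,roll,None if b is None else (round(b[0],2),b[1].round(2),(g+.019*t).round(3)))
```

```text
at 8.65 [0.4818 0.1703 0.3801] q [ 0.22  0.2   1.34 -0.    1.59  0.38] op 0.1527980650581024 F [ 0.5  0.3 -0.4]
delta [9.01, -0.64, 0.7, 0.9, 7.15, 2.91] mm 272.0 deg 38.9
[0.05 0.14 1.42 0.05 1.55 0.36] 
[-0.14  0.09  1.47  0.12  1.52  0.33] 
[-0.34  0.06  1.49  0.18  1.52  0.28] 
[-0.53  0.06  1.49  0.25  1.52  0.25] 
45 -60 (np.float64(0.87), array([-1.31,  0.65,  1.8 ,  1.05,  1.75, -2.02]), array([ 0.439, -0.233,  0.299]))
45 -30 (np.float64(0.87), array([-1.31,  0.65,  1.8 ,  1.05,  1.75, -1.49]), array([ 0.439, -0.233,  0.299]))
45 0 (np.float64(0.87), array([-1.31,  0.65,  1.8 ,  1.05,  1.75, -0.97]), array([ 0.439, -0.233,  0.299]))
45 30 (np.float64(0.87), array([-1.31,  0.65,  1.8 ,  1.05,  1.75, -0.45]), array([ 0.439, -0.233,  0.299]))
45 60 (np.float64(0.87), array([-1.31,  0.65,  1.8 ,  1.05,  1.75,  0.08]), array([ 0.439, -0.233,  0.299]))
45 90 (np.float64(0.87), array([-1.31,  0.65,  1.8 ,  1.05,  1.75,  0.6 ]), array([ 0.439, -0.233,  0.299]))
55 -60 (np.float64(0.92), array([-1.23,  0.71,  1.62,  1.  ,  1.87, -1.95]), array([ 0.453, -0.246,  0.299]))
55 -30 (np.fl
[... 486 characters left out ...]
87,  0.67]), array([ 0.453, -0.246,  0.299]))
65 -60 (np.float64(0.79), array([-1.15,  0.77,  1.44,  0.96,  2.  , -1.89]), array([ 0.47 , -0.255,  0.299]))
65 -30 (np.float64(0.79), array([-1.15,  0.77,  1.44,  0.96,  2.  , -1.36]), array([ 0.47 , -0.255,  0.299]))
65 0 (np.float64(0.79), array([-1.15,  0.77,  1.44,  0.96,  2.  , -0.84]), array([ 0.47 , -0.255,  0.299]))
65 30 (np.float64(0.79), array([-1.15,  0.77,  1.44,  0.96,  2.  , -0.31]), array([ 0.47 , -0.255,  0.299]))
65 60 (np.float64(0.79), array([-1.15,  0.77,  1.44,  0.96,  2.  ,  0.21]), array([ 0.47 , -0.255,  0.299]))
65 90 (np.float64(0.79), array([-1.15,  0.77,  1.44,  0.96,  2.  ,  0.73]), array([ 0.47 , -0.255,  0.299]))
```

Run:
```python
from path import *
path([.46,-.12,.40],orient(55,30,60),8)
```

```text
at 8.65 [0.4818 0.1703 0.3801] q [ 0.22  0.2   1.34 -0.    1.59  0.38] op 0.1527980650581024 F [ 0.5  0.3 -0.4]
delta [9.67, -0.64, 0.8, -1.97, 16.77, 6.3] mm 292.0 deg 90.1
[0.1  0.17 1.38 0.07 1.58 0.44] 
[-0.02  0.15  1.41  0.14  1.58  0.5 ] 
[-0.16  0.13  1.44  0.21  1.58  0.55] 
[-0.29  0.11  1.47  0.28  1.58  0.61] 
[-0.42  0.1   1.49  0.34  1.58  0.66] 
[-0.54  0.1   1.5   0.41  1.59  0.73] 
[-0.66  0.1   1.52  0.46  1.59  0.79] 
[-0.77  0.11  1.53  0.52  1.59  0.87]
```

>>> step_arm(deltas=[0.6,-0.3,0.05,-0.15,1.2,0.4,1.4,-0.5,0.13,-0.33,2.6,0.9,2.2,-0.6,0.2,-0.5,4,1.5,3,-0.6,0.27,-0.65,5.4,2,3.8,-0.6,0.33,-0.8,6.8,2.6,4.6,-0.6,0.4,-1,8.2,3.1,5.5,-0.6,0.47,-1.15,9.7,3.65,6.4,-0.6,0.53,-1.3,11.2,4.2])

```text
time_s: 9.45
ee_pos: [0.4663, -0.023, 0.3959]
orientation: [-0.075, 0.789, -0.571, 0.213]
force: [0.3, 0.0, -0.9]
opening: 0.152
```

Run:
```python
from path import *
path([.46,-.12,.40],orient(55,30,60),2)
t=orient(55,80)[:,1];g=np.array([.516,-.156,.28])-.13*t
path(g+.019*t,orient(55,80,70),10)
```

```text
at 9.45 [ 0.4663 -0.023   0.3959] q [-0.46  0.1   1.49  0.37  1.59  0.7 ] op 0.1522701049080742 F [ 0.3  0.  -0.9]
delta [1.32, -1.24, 2.69, -0.66, 5.49, 2.11] mm 97.0 deg 29.6
[-0.62  0.1   1.51  0.44  1.59  0.78] 
[-0.77  0.11  1.53  0.52  1.59  0.87] 
at 9.45 [ 0.4663 -0.023   0.3959] q [-0.46  0.1   1.49  0.37  1.59  0.7 ] op 0.1522701049080742 F [ 0.3  0.  -0.9]
delta [3.88, 0.45, 7.09, -8.78, 6.34, 8.35] mm 243.0 deg 68.4
[-0.58  0.13  1.52  0.46  1.6   0.62] 
[-0.69  0.17  1.55  0.55  1.62  0.55] 
[-0.79  0.21  1.57  0.62  1.64  0.49] 
[-0.88  0.27  1.59  0.69  1.67  0.44] 
[-0.96  0.34  1.61  0.75  1.7   0.39] 
[-1.03  0.41  1.62  0.8   1.74  0.36] 
[-1.09  0.48  1.62  0.85  1.77  0.34] 
[-1.14  0.55  1.62  0.9   1.8   0.33] 
[-1.19  0.63  1.62  0.95  1.84  0.32] 
[-1.23  0.71  1.62  1.    1.87  0.32]
```

Direct to the final pose, in 10 or so even rows; first 7 of them.

>>> step_arm(deltas=[0.35,0.04,0.6,-0.8,0.55,0.75,0.7,0.08,1.3,-1.6,1.15,1.5,1.1,0.12,2,-2.4,1.75,2.3,1.5,0.16,2.7,-3.3,2.35,3.1,1.9,0.2,3.4,-4.2,3,3.9,2.3,0.25,4.1,-5.1,3.7,4.8,2.7,0.3,4.9,-6,4.3,5.7,3.1,0.35,5.6,-7,5,6.6])

```text
time_s: 10.25
ee_pos: [0.4563, -0.1998, 0.32]
orientation: [0.209, 0.936, -0.232, 0.161]
force: [0.5, -0.5, -0.8]
opening: 0.154
```

Run:
```python
from path import *
t=orient(55,80)[:,1];g=np.array([.516,-.156,.28])-.13*t
path(g+.019*t,orient(55,80,70),2)
```

```text
at 10.25 [ 0.4563 -0.1998  0.32  ] q [-1.13  0.55  1.62  0.9   1.8   0.32] op 0.1537813140163573 F [ 0.5 -0.5 -0.8]
delta [-0.12, -1.02, 1.32, -1.76, 1.33, 1.77] mm 50.0 deg 14.1
[-1.18  0.63  1.62  0.95  1.84  0.32] 
[-1.23  0.71  1.62  1.    1.87  0.32]
```

>>> step_arm(deltas=[0,-0.3,0.4,-0.6,0.4,0.6,-0.1,-0.6,0.9,-1.2,0.9,1.2,-0.12,-1,1.3,-1.75,1.3,1.75,-0.12,-1,1.3,-1.75,1.3,1.75,-0.12,-1,1.3,-1.75,1.3,1.75])

```text
time_s: 10.75
ee_pos: [0.4537, -0.2431, 0.3002]
orientation: [0.277, 0.941, -0.136, 0.14]
force: [0.9, -0.2, -0.5]
opening: 0.149
```

Run:
```python
from path import *
t=orient(55,80)[:,1];g=np.array([.516,-.156,.28])-.13*t
path(g+.019*t,orient(55,80,70),1)
L={}
for c in("side","top"):
    im=get_image(c)[:,:,::-1].copy();cv2.imwrite(f"pics/{c}5.png",im)
    for q in("bombilla_red_strainer","bombilla_red_mouth","bombilla_red","bombilla_red_sleeve","saucer","bombilla_green","bombilla_blue"):
        o=[(np.round(d["location"],1),round(d["conf"],2)) for d in pinpoint(c,q)];print(c,q,o);L[c,q]=o
for q in("bombilla_red_strainer","bombilla_red","bombilla_red_sleeve","bombilla_red_mouth","saucer"):
    if L["side",q] and L["top",q]: print(q,tri(L["side",q][0][0],L["top",q][0][0]).round(4))
```

```text
at 10.75 [ 0.4537 -0.2431  0.3002] q [-1.22  0.7   1.62  1.    1.87  0.32] op 0.14922083250835447 F [ 0.9 -0.2 -0.5]
delta [-0.02, -0.07, 0.05, -0.04, 0.04, 0.08] mm 3.0 deg 0.5
[-1.23  0.71  1.62  1.    1.87  0.32] 
side bombilla_red_strainer [(array([326.9, 126.7]), 0.92)]
side bombilla_red_mouth []
side bombilla_red [(array([320.2, 134.6]), 0.9)]
side bombilla_red_sleeve [(array([376.1,  96.6]), 0.97), (array([284.9, 346.3]), 0.42)]
side saucer [(array([311.5, 227.6]), 0.79)]
side bombilla_green [(array([273. , 378.5]), 0.77)]
side bombilla_blue [(array([298.1, 311.5]), 0.95)]
top bombilla_red_strainer [(array([344.6, 235. ]), 0.84)]
top bombilla_red_mouth [(array([351.3, 141.6]), 0.72)]
top bombilla_red [(array([333.9, 225.8]), 0.79)]
top bombilla_red_sleeve [(array([411.1, 275.6]), 0.94), (array([216.7, 250.2]), 0.18)]
top saucer [(array([326.1, 235.7]), 0.88)]
top bombilla_green [(array([153.8, 251.5]), 0.45)]
top bombilla_blue [(array([214. , 252.3]), 0.69), (array([411.3, 273.6]), 0.18)]
bombilla_red_strainer [ 0.5129 -0.1541  0.2782]
bombilla_red [ 0.5257 -0.1378  0.2678]
bombilla_red_sleeve [ 0.4413 -0.2604  0.3029]
saucer [ 0.5131 -0.1615 -0.0233]
```

View pics/side5.png

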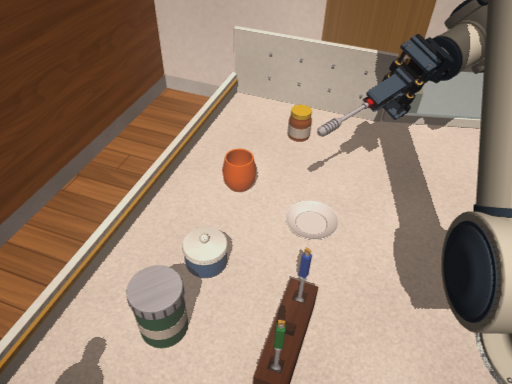

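View pics/top5.png

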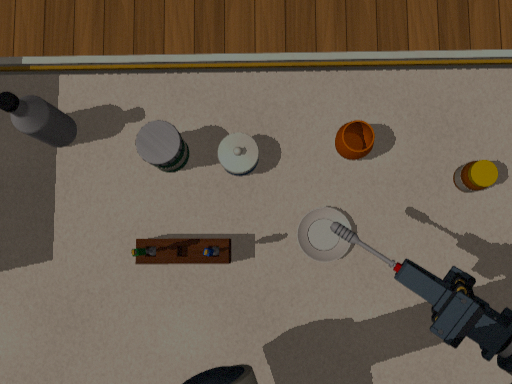

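>>> step_arm(deltas=[0,0,0,0,0,0,0,0,0,0,0,0,0,0,0,0,0,0,0,0,0,0,0,0,0,0,0,0,0,0,0,0,0,0,0,0])

```text
time_s: 12.15
ee_pos: [0.4538, -0.2433, 0.3009]
orientation: [0.277, 0.941, -0.136, 0.141]
force: [-0.4, -0.5, 0.1]
opening: 0.153
```

Run:
```python
from h import *
L={}
s=manip.state();print(s["time_s"],np.round(s["ee_pos"],4),np.abs(s["qvel"]).max(),s["opening"],s["force"])
for c in("side","top"):
    im=get_image(c)
    for q in("bombilla_red_strainer","bombilla_red_sleeve"): L[c,q]=pinpoint(c,q)[0]["location"]
a,b=[tri(L["side",q],L["top",q]) for q in("bombilla_red_strainer","bombilla_red_sleeve")];d=b-a
print(a,b,np.linalg.norm(d),np.degrees(np.arcsin(d[2]/np.linalg.norm(d))))
from plant import workorder
print(workorder.close_job())
```

```text
12.15 [ 0.4538 -0.2433  0.3009] 0.0018299683632184674 0.1525369942475148 [-0.43159045 -0.52249527  0.11846237]
[ 0.52447469 -0.134411    0.29247544] [ 0.4474399  -0.25903815  0.30027875] 0.14672142726561932 3.048686374922845
the job is handed in; nothing more can be done
None
```

I drew the red-sleeved bombilla out of its well, turned it nearly level, and handed the job in with it held still, its strainer end over the saucer. The clock was just over 12 s when I handed in.

- **Grip and stillness:** At the end the gripper was open 0.153 (about 14 mm, the width of the sleeve). The joints were still and the outside force was under 1 N.
- **Tilt and position:** Worked out from the tool pose, the bombilla is about 10° off level with the strainer lower. The strainer is at about (0.51, -0.15, 0.28) and the saucer centre at about (0.516, -0.156). The lowest part, the foot, is roughly 0.27 m above the shelf.
- **Other things:** In the last pictures I viewed, green and blue were in their wells and the saucer, cup, pot and canister looked unmoved.

Three things were less than clean:
- **The last camera reading disagreed a little with the first.** The first gave the strainer at (0.513, -0.154, 0.278), tilted about 11°. The last gave (0.524, -0.134, 0.292), tilted about 3°, with sleeve and strainer 147 mm apart instead of 130 mm, so I trust it less. Both readings are over the saucer and under 20°.
- **Joint 6 touched its limit.** On my first approach, tilted, it read 3.083 against the stated 3.08, so it may count as over the range. I backed off and gripped from straight above instead.
- **Force when gripping:** The wrist force read about 7 N as the gripper closed, and it vanished once the bombilla was lifted.

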